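# Free the seized clamp of the parcel gauge and clamp up the parcel

## Robot

A 7-joint arm with a two-finger parallel gripper is mounted at the origin on the work surface. World frame = base frame: x ahead of the robot, y to its left, z up, the work surface at z = 0. Lengths are in m, angles in degrees, forces in N, time in s.
With the tool pointing down it reaches from about 0.4 to 0.925 m from the base axis. Payload 5.6 kg.
Tool frame: the origin (TCP) lies midway between the tips of the shut fingers; the grasp point (between the pads) lies 19 mm behind it; z points along the fingers, y is the line along which they close (so a half turn about z gives the same grasp; the last joint's range is limited). The gripper opens to 85 mm and grips with 20 to 120 N. Pads are 22 mm wide; open, the fingers measure 114 mm over their backs; the gripper's body (76 mm by 85 mm) begins 54 mm behind the grasp point. The pads swing forward as they close: fully open they stand 13 mm farther back than shut.
Start: joints at [-71.276, 26.786, -0.665, 91.828, 0.344, 61.387, -3.226], TCP at [0.235, 0.606, 0.231] pointing down, gripper open.
Joint ranges: [-144.91, 144.91], [-17.63, 115.5], [-89.93, 88.59], [15.96, 139.68], [-74.01, 254.01], [8.47, 105.57], [-167.45, 167.45]. Speed limits (degrees/s): [147.25, 147.25, 180, 180, 180, 180, 180].

## Interface

Orientations are given as [roll, pitch, yaw] about the fixed x, y, z axes, in that order (R = Rz(yaw) Ry(pitch) Rx(roll)).
In Python, from rig import get_state, camera, camera_params, close_job, masks_of gives the robot as it stands.
- The arm moves only by the shell command python3 -m crank 'ROWS'. ROWS is a JSON object of lists of equal length, an entry for each row: "xyz": the shift along the tool's x, y, z in m, a list of three; "twist": the turn about the tool's z in rad; "gripper": the finger opening in m, from 0 to 0.0854. In form: {"xyz": [[dx, dy, dz], ...], "twist": [twist, ...], "gripper": [gripper, ...]}. A call has 1 to 20 rows; each row shifts and turns the commanded pose from where the row before left it, along the tool's axes as they then stand; what a row does not reach is not made up. A row lasts 1/8 s, in which the tool goes at most 62.5 mm and 10.7 degrees, less where a joint would pass 70% of its speed; a pose out of reach is approached as far as the arm can. A call with a gripper value outside its range is refused whole. The fingers move at their own pace and stop on an object; the grip force is fixed at half the most. Time passes only in rows, so rows that do not move let the fingers close. It gives the time, the measured TCP pose, the force, the opening and the grip force at its end, in the units of the state.
- get_state(): the state, without advancing time (a new reading comes with each control period).
- camera(name): name is "side" or "top"; returns the picture (480x640x3 uint8, blue, green, red); there is no depth.
- camera_params(name): a dict with "intrinsics" (3x3 intrinsics, pixels), "eye" and "orientation" of the camera in the world. Camera axes: x right, y down, z forward; pixel columns grow to the right and rows downward; lengths in m; the calibration is good to about 2 mm. A picture is of the moment at which its call begins. camera_params takes no time and is no camera call.
- close_job(): hands the job in; it is judged then, once.
Trained networks look in the newest picture that a camera, given by its name, has taken for a name from the list of things; names that differ only in an ending like _2 or _b are one class to them, and where a whole thing is asked for, a point or a joint stands for the part that bears it (a point fixed in the world has none). Each returns a list of dicts, best first, with "confidence" (0 to 1); they miss things now and then, are a little off and sometimes report something else, mostly with a low value. They report only what shows in the picture. A call takes as long as a camera call.
- masks_of(camera, query): "pixels" (480x640 bool, what is visible of it) and "extent" ([centre column, centre row, width, height] in pixels, round what is visible of it).
The state is a dict: "time_s": time; "qpos": joint angles; "qd": joint speeds; "effort": joint torques, N m; "tool_pos": TCP position; "eef_rot": TCP orientation; "wrist_force": force on the tool from outside, world axes, zero at the start; "moment": the same for the moment, N m; "gripper_width": finger opening in m; "gripper_force": force on a finger pad.
Only numpy, scipy, OpenCV 4.12 (cv2) and the standard library are available. Lean on these libraries where they do the work, as an engineer would, in place of code of your own. Each camera call takes 0.05 s, during which the arm holds its last target. There are 200 camera calls.

## Task

The wing knob that clamps the sliding jaw of the parcel gauge is seized with dried tape glue. Work it to and fro in small arcs until it breaks free, without forcing it and stripping its plastic hub, then turn it slack and slide the jaw up, gently enough not to crush the carton, until the parcel stands snug between the jaw and the fixed head. Clamp the jaw there as tight as you found it, let go, and leave the other things on the bench where they are.

Things in the scene. Friction and masses are not known exactly. Their poses are not given: they have to be found in the camera images.
- gauge: parcel length gauge screwed to the bench: grey plate 250 x 480 x 12 mm. Origin in the middle of the plate's underside; y along the rail from the sliding jaw to the fixed head, x towards the rail. The aluminium rail (40 mm wide, its top 36 mm above the bench) runs along the far edge at x = +95 mm
- head_face (a point): foot of the fixed head's face, on top of the plate, at y = +200 mm of the gauge; the head is an upright aluminium plate 145 mm wide and 78 mm tall
- jaw: sliding jaw: upright plate 145 wide, 70 tall, 8 mm thick, blue behind, on a blue saddle (top 60 mm above the bench) that rides on the rail. Origin at the foot of its pushing face, mid face, on the plate; y towards the head. Starts 70 to 150 mm short of home. Clamped, it does not slide; slack, it takes about 2 N plus what the parcel's rubbing takes (up to 4.5 N)
- knob_grip (a point): centre of the red wing knob on the jaw's saddle, 90 mm above the bench on the clamp screw's upright axis (x +95, y -65 mm from the jaw's origin). Its wings are a bar 64 mm long (along this point's y), 12 thick (its x) and 26 tall, from 77 to 103 mm above the bench, over a 30 mm round hub. Turns with the knob; sliding the jaw by the knob is fine
- clamp_screw (a joint): angle of the screw under the knob, rad: 0 at the start (tight), + is looser (counter-clockwise from above), range -0.13 (dead tight) to 1.0; jaw clamped below 0.45, free above 0.55; 0.15 to 0.25 N m of friction. Seized by glue: it stops dead after about 0.1 rad either way. Leaning on a stop for 0.2 s at 0.3 to 0.5 N m makes the glue yield a step; see the hub
- knob_hub (a joint): elastic wind-up of the knob's plastic hub on the screw, rad, + counter-clockwise: 12 N m per rad, so 0.035 at 0.42 N m; the hub strips at 0.9 N m (0.075 rad either way). More on the seized screw: steps yield only on alternate sides; the loosening swing widens (0.1, 0.18, 0.29 rad), the other stays at about 0.12; it breaks free on the second or third loosening swing
- parcel: the carton to be measured, 130 (across) x 150 (along the gauge's y) x 95 mm tall, 0.3 to 0.6 kg, brown with yellow tape, on the gauge's plate 4 to 16 mm short of the head; origin under its centre, axes as the gauge's when square
- tape_roll: roll of amber packing tape lying flat on the gauge's plate behind the jaw, 96 mm across, 45 mm tall; origin under its centre
- cutter: orange box cutter lying on the gauge's plate along its near edge, 22 x 140 x 16 mm; origin under its centre
- code_reader: black and grey hand-held code reader lying on the bench, about 62 x 155 x 38 mm; origin under its handle
- label_roll: roll of white labels standing flat on the bench, 90 mm across, 60 mm tall; origin under its centre
- marker: white marker pen with a blue cap on the bench, 125 mm long, 16 mm thick; origin under its middle
- tape_gun: blue tape gun with a red handle lying on the bench, about 60 x 230 x 60 mm; origin under its frame

How it is judged (in metres and radians):
On the way, in this order (a step that is already met when the one before it is completed fails the run):
1. the clamp screw has broken free and is slack (value of joint clamp_screw above 0.55 rad), for 0.1 s.
2. the jaw has brought the parcel up snug against the fixed head (y of jaw in the frame of gauge above 0.048 m and y of parcel in the frame of gauge between 0.122 and 0.128 m and x of parcel in the frame of gauge between -0.025 and 0.025 m and angle between parcel's own z axis and vertical below 0.05 rad and z of parcel in the frame of gauge below 0.018 m), for 0.2 s.
At the end, for the whole second after the job is handed in: The parcel stands upright on the plate between jaw and head, its end within about 3 mm of the fixed head and the jaw's face within 2 mm of closed on the parcel, its middle within 25 mm of the middle of the plate's width; the clamp screw is tight again (below 0.1 rad); all at rest (all of step 2 and value of joint clamp_screw below 0.1 rad and linear speed of each of parcel, jaw below 0.01 m/s); the robot touches nothing.
It fails at once if the knob is wrung with more than 0.9 N m, so that its hub strips (wound up more than 0.075 rad either way) (value of joint knob_hub above 0.075 rad or value of joint knob_hub below -0.075 rad).
It fails at once if the jaw presses on the parcel with more than 25 N (contact force between jaw and parcel above 25 N).
It fails at once if another thing on the bench is moved by more than 20 mm (distance of any of tape_roll, cutter, code_reader, label_roll, marker, tape_gun from where it was at the start of the episode above 0.02 m).
It also fails if it takes over 67 s, if anything falls off the work surface, if the arm or the gripper's body presses on something with over 40 N, if the wrist force passes 120 N, or if a joint passes its speed limit or range.

## Working session

There is one attempt and no reset: what is moved stays moved. The work goes in short steps, Python scripts to look and compute and a shell command to move; the robot and the scene stay as the last step left them, time stands still between calls to the robot, and variables do not carry over. Pictures are saved under pics/ and viewed, at most 10 in all, crops included, and the job is handed in when it is done.

```bash
mkdir -p pics; ls; python3 - <<'E'
from rig import *
import cv2,numpy as np
for c in("top","side"):
    im=camera(c);cv2.imwrite(f"pics/{c}0.png",im)
    p=camera_params(c);print(c,p)
    for q in("gauge","jaw","knob_grip","parcel","tape_roll"):
        r=masks_of(c,q)
        for d in r[:2]:print(q,round(d["confidence"],2),np.round(d["extent"],1))
s=get_state();print(s)
E
```

```text
pics
top {'intrinsics': array([[457.41257209,   0.        , 316.25205074],
       [  0.        , 457.41257209, 233.57355421],
       [  0.        ,   0.        ,   1.        ]]), 'eye': array([ 0.38135374, -0.00730493,  1.04995512]), 'orientation': array([-168.28828737,    0.24466368,  -88.98328942])}
gauge 0.82 [278.1 280.5 225.1 143.3]
jaw 0.59 [343.2 271.9  62.8  90.8]
knob_grip 0.55 [358.  244.6  31.2  16.1]
parcel 0.8 [225.  269.3  86.7  74.8]
tape_roll 0.71 [354.8 318.8  50.1  46.8]
side {'intrinsics': array([[528.65298988,   0.        , 312.06026713],
       [  0.        , 528.65298988, 240.64385124],
       [  0.        ,   0.        ,   1.        ]]), 'eye': array([-0.19079955, -0.962235  ,  0.81766038]), 'orientation': array([-120.73249149,    0.78370439,  -39.72643984])}
gauge 0.76 [270.7 274.2 153.  112. ]
jaw 0.8 [295.8 267.6  86.   48.1]
jaw 0.45 [322.7 255.4  15.4  16.8]
knob_grip 0.71 [323.6 256.6  15.8  21.8]
parcel 0.69 [244.5 232.4  67.2  61. ]
tape_roll 0.85 [273.8 294.2  44.8  37.6]
{'time_s': 0.6, 'qpos': array([-71.27217858,  26.78372259,  -0.66428416,  91.82715895,
         0.3442778 ,  61.38539275,  -3.22788322]), 'qd': array([-0.02678991, -0.01442643,  0.00585651, -0.04807134, -0.01953781,
        0.06931456, -0.02719895]), 'effort': array([-7.88137586e-04, -5.31932724e+01,  2.12201622e-02, -2.51517284e+01,
        1.14495007e-02,  1.29834469e-03,  4.54221237e-06]), 'tool_pos': array([0.23502001, 0.60605009, 0.23131934]), 'eef_rot': array([1.79994144e+02, 2.58137949e-03, 1.58802168e+02]), 'wrist_force': array([ 0.00550557, -0.14632503, -0.0937239 ]), 'moment': array([-0.0266332 ,  0.05093013,  0.02387839]), 'gripper_force': 0.0, 'gripper_width': 0.085678764665081}
```

View pics/top0.png

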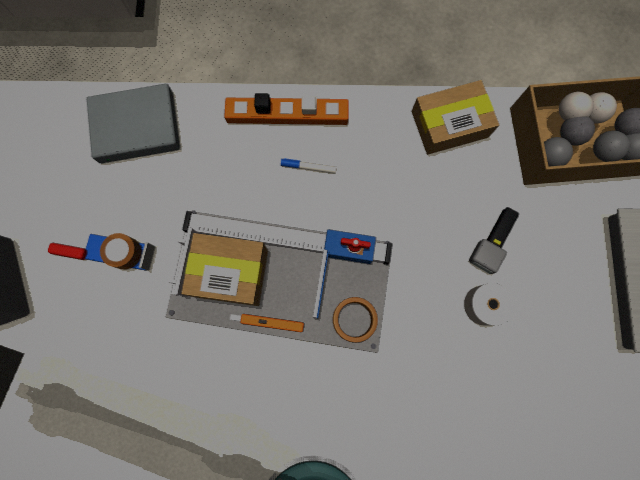

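```bash
cat > h.py <<'E'
from rig import *
import cv2,numpy as np
from scipy.spatial.transform import Rotation as R
def cam(c):
    p=camera_params(c);return p["intrinsics"],p["eye"],R.from_euler("xyz",p["orientation"],degrees=True).as_matrix()
def back(c,u,v,z):
    K,e,M=cam(c);d=M@np.linalg.solve(K,[u,v,1.]);return e+d*(z-e[2])/d[2]
def proj(c,P):
    K,e,M=cam(c);q=K@(M.T@(np.atleast_2d(P)-e).T);return (q[:2]/q[2]).T
def knob(c):
    camera(c);m=masks_of(c,"knob_grip")[0]["pixels"]
    pts=np.argwhere(m)[:,::-1];return pts
E
python3 - <<'E'
from h import *
im=cv2.imread("pics/top0.png");camera("top")
g=masks_of("top","gauge")[0]["pixels"];print("gauge rect",cv2.minAreaRect(np.argwhere(g)[:,::-1].astype(np.float32)))
box=cv2.boxPoints(cv2.minAreaRect(np.argwhere(g)[:,::-1].astype(np.float32)))
print([np.round(back("top",*b,.012),3) for b in box])
for c in("top","side"):
    for q in("knob_grip","parcel","jaw"):
        if c=="side" : camera(c)
        d=masks_of(c,q)[0];pts=np.argwhere(d["pixels"])[:,::-1].astype(np.float32)
        r=cv2.minAreaRect(pts);z={"knob_grip":.1,"parcel":.107,"jaw":.08}[q]
        print(c,q,len(pts),r,np.round(back(c,*pts.mean(0),z),3),[np.round(back(c,*b,z),3) for b in cv2.boxPoints(r)])
cv2.imwrite("pics/topk.png",cv2.resize(im[190:370,150:410],None,fx=3,fy=3,interpolation=2))
cv2.imwrite("pics/sidek.png",cv2.resize(cv2.imread("pics/side0.png")[190:340,180:380],None,fx=4,fy=4,interpolation=2))
E
```

```text
gauge rect ((279.39373779296875, 278.48260498046875), (217.39950561523438, 114.51333618164062), 9.29330825805664)
[array([0.399, 0.34 , 0.012]), array([0.661, 0.319, 0.012]), array([ 0.585, -0.183,  0.012]), array([ 0.332, -0.138,  0.012])]
top knob_grip 250 ((354.781005859375, 244.1021728515625), (28.022930145263672, 12.986235618591309), 19.98310661315918) [ 0.558 -0.082  0.1  ] [array([ 0.553, -0.049,  0.1  ]), array([ 0.58 , -0.058,  0.1  ]), array([ 0.56 , -0.114,  0.1  ]), array([ 0.534, -0.104,  0.1  ])]
top parcel 5031 ((225.1199951171875, 268.65997314453125), (80.75159454345703, 65.47808837890625), 8.130102157592773) [0.499 0.188 0.107] [array([0.443, 0.276, 0.107]), array([0.579, 0.267, 0.107]), array([0.557, 0.097, 0.107]), array([0.422, 0.111, 0.107])]
top jaw 1661 ((344.7254333496094, 276.53466796875), (50.559017181396484, 89.02949523925781), 8.746162414550781) [ 0.54 -0.06  0.08] [array([0.405, 0.004, 0.08 ]), array([ 0.594, -0.022,  0.08 ]), array([ 0.578, -0.13 ,  0.08 ]), array([ 0.391, -0.1  ,  0.08 ])]
side knob_grip 230 ((322.8587951660156, 253.36471557617188), (21.259185791015625, 14.751273155212402), 77.47119140625) [ 0.547 -0.1    0.1  ] [array([ 0.563, -0.045,  0.1  ]), array([ 0.602, -0.058,  0.1  ]), array([ 0.544, -0.141,  0.1  ]), array([ 0.508, -0.129,  0.1  ])]
side parcel 2908 ((244.688232421875, 231.3470458984375), (56.7273063659668, 62.367496490478516), 77.47119140625) [0.461 0.125 0.107] [array([0.447, 0.297, 0.107]), array([0.634, 0.252, 0.107]), array([ 0.47 , -0.03 ,  0.107]), array([0.32 , 0.018, 0.107])]
side jaw 2122 ((296.9242248535156, 264.31524658203125), (87.80061340332031, 43.50588607788086), 4.267893314361572) [ 0.489 -0.073  0.08 ] [array([ 0.357, -0.058,  0.08 ]), array([0.48 , 0.107, 0.08 ]), array([ 0.638, -0.076,  0.08 ]), array([ 0.499, -0.216,  0.08 ])]
```

View pics/topk.png

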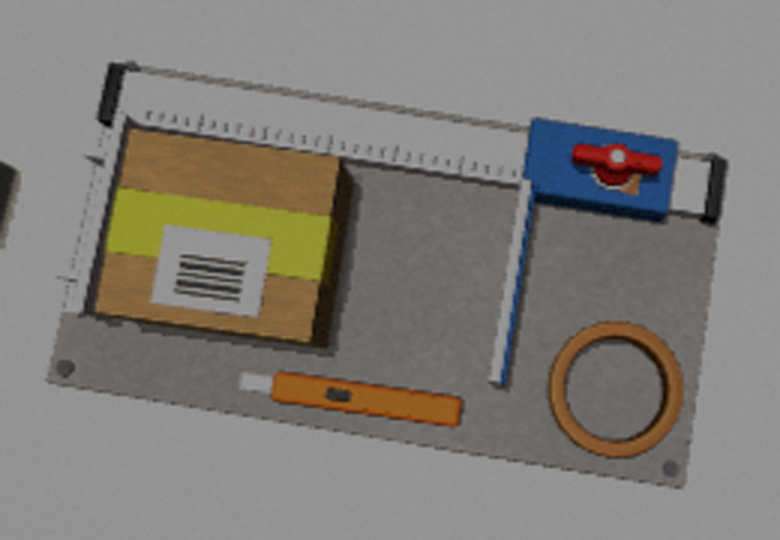

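View pics/sidek.png

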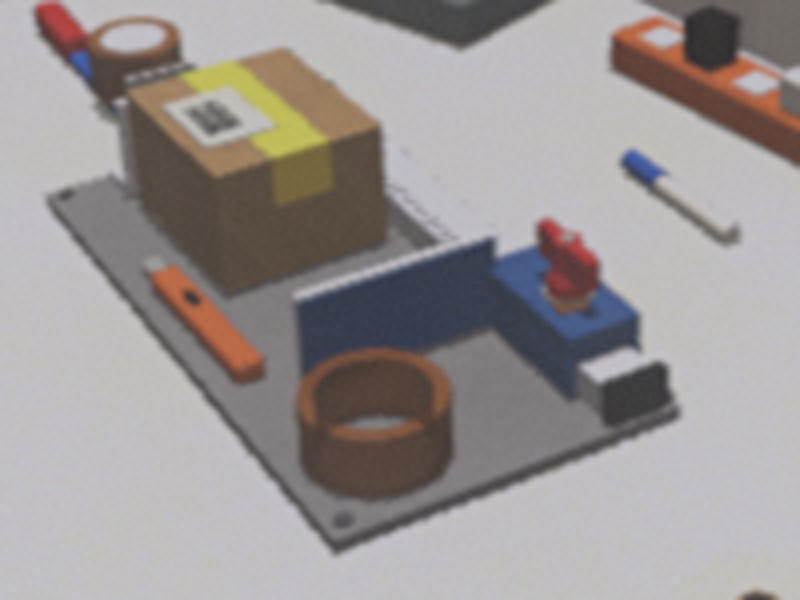

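The top view shows the gauge with its near corners at about (166,317) and (379,352). The red wing bar is centred at about (356,242), nearly along the rail. The jaw's face is at about x=323 and the parcel's right end at about x=263.

```bash
python3 - <<'E'
from h import *
A=back("top",150+48/3,190+382/3,.012);B=back("top",150+686/3,190+487/3,.012)
d=(A-B)[:2];print("A,B",A,B,"len",np.linalg.norm(d));y=d/np.linalg.norm(d);x=np.array([y[1],-y[0]])
O=((A+B)/2)[:2]+x*.125
print("gauge O",O,"yaw",np.degrees(np.arctan2(y[1],y[0]))-90)
f=lambda P:np.round([(P[:2]-O)@x,(P[:2]-O)@y],4)
k=back("top",150+617/3,190+157/3,.103);e1=back("top",150+573/3,190+150/3,.103);e2=back("top",150+661/3,190+163/3,.103)
print("knob",k,f(k),"wing",f(e1),f(e2),"ends w",e1,e2)
ks=back("side",180+567/4,190+236/4,.103);print("side knob",ks,f(ks))
print("jaw top face edges",[f(back("top",150+a/3,190+b/3,.082)) for a,b in((519,180),(531,182),(491,382),(503,384))])
print("parcel top corners",[f(back("top",150+a/3,190+b/3,.107)) for a,b in((127,127),(342,157),(314,344),(96,313))])
print(np.degrees(np.arctan2(*(e1-e2)[[1,0]])))
E
```

```text
A,B [0.39953074 0.33343802 0.012     ] [ 0.33220331 -0.14094517  0.012     ] len 0.47913713030217414
gauge O [0.48962679 0.07868166] yaw -8.077826469306146
knob [ 0.56012902 -0.08307461  0.103     ] [ 0.0925 -0.1502] wing [ 0.0926 -0.119 ] [ 0.0931 -0.1813] ends w [ 0.56460866 -0.05217692  0.103     ] [ 0.55637252 -0.11390316  0.103     ]
side knob [ 0.56193697 -0.08017054  0.103     ] [ 0.0939 -0.1471]
jaw top face edges [array([ 0.0691, -0.0845]), array([ 0.069 , -0.0932]), array([-0.0743, -0.0874]), array([-0.0744, -0.0958])]
parcel top corners [array([0.0588, 0.193 ]), array([0.0615, 0.0398]), array([-0.0688,  0.0352]), array([-0.0717,  0.1864])]
82.39990268766444
```

```bash
cat >> h.py <<'E'
def plan(target,yaw,n):
    s=get_state();p=np.array(s["tool_pos"]);M=R.from_euler("xyz",s["eef_rot"],degrees=True)
    dy=(yaw-s["eef_rot"][2]+180)%360-180;tw=-np.radians(dy)/n;st=(np.array(target)-p)/n
    out=[]
    for i in range(n):
        out.append(np.round(M.inv().apply(st),4).tolist());M=M*R.from_euler("z",tw)
    print("twist",tw,"n",n);print(out)
E
python3 - <<'E'
from h import *
O=np.array([.4896,.0787]);t=np.radians(-8.08);x=np.array([np.cos(t),np.sin(t)]);y=np.array([-x[1],x[0]])
k=O+.095*x-.150*y;print(k)
plan([k[0],k[1],.17],81.9,15)
E
```

```text
[ 0.56257357 -0.0831637 ]
twist 0.08948631437320732 n 15
[[-0.037, -0.0349, 0.0041], [-0.0399, -0.0315, 0.0041], [-0.0426, -0.0278, 0.0041], [-0.0449, -0.0239, 0.0041], [-0.0469, -0.0198, 0.0041], [-0.0485, -0.0155, 0.0041], [-0.0496, -0.0111, 0.0041], [-0.0504, -0.0066, 0.0041], [-0.0508, -0.0021, 0.0041], [-0.0508, 0.0025, 0.0041], [-0.0504, 0.007, 0.0041], [-0.0496, 0.0115, 0.0041], [-0.0483, 0.0158, 0.0041], [-0.0467, 0.0201, 0.0041], [-0.0448, 0.0242, 0.0041]]
```

```bash
python3 -m crank '{"xyz":[[-0.037,-0.0349,0.004],[-0.0399,-0.0315,0.004],[-0.0426,-0.0278,0.004],[-0.0449,-0.0239,0.004],[-0.0469,-0.0198,0.004],[-0.0485,-0.0155,0.004],[-0.0496,-0.0111,0.004],[-0.0504,-0.0066,0.004],[-0.0508,-0.0021,0.004],[-0.0508,0.0025,0.004],[-0.0504,0.007,0.004],[-0.0496,0.0115,0.004],[-0.0483,0.0158,0.004],[-0.0467,0.0201,0.004],[-0.0448,0.0242,0.004],[0,0,0],[0,0,0]],"twist":[0.0895,0.0895,0.0895,0.0895,0.0895,0.0895,0.0895,0.0895,0.0895,0.0895,0.0895,0.0895,0.0895,0.0895,0.0895,0,0],"gripper":[0.08,0.08,0.08,0.08,0.08,0.08,0.08,0.08,0.08,0.08,0.08,0.06,0.06,0.06,0.06,0.06,0.06]}'
python3 - <<'E'
from h import *
plan([.5626,-.0832,.17],81.9,1);print(get_state()["qpos"])
im=camera("side");cv2.imwrite("pics/s1.png",cv2.resize(im[170:320,220:420],None,fx=4,fy=4,interpolation=2))
E
```

```text
time_s: 3.28
tool_pos: [0.5623, -0.0825, 0.1711]
eef_rot: [-180.0, -0.0, 81.9]
wrist_force: [0.1, -0.0, -0.2]
gripper_width: 0.0599
gripper_force: 0.0
twist 0.0003281236545819533 n 1
[[-0.0007, 0.0004, 0.0011]]
[-18.57506864  24.64436754  30.0348713  108.14796097 -15.55414798
  51.28140204  10.95105773]
```

View pics/s1.png

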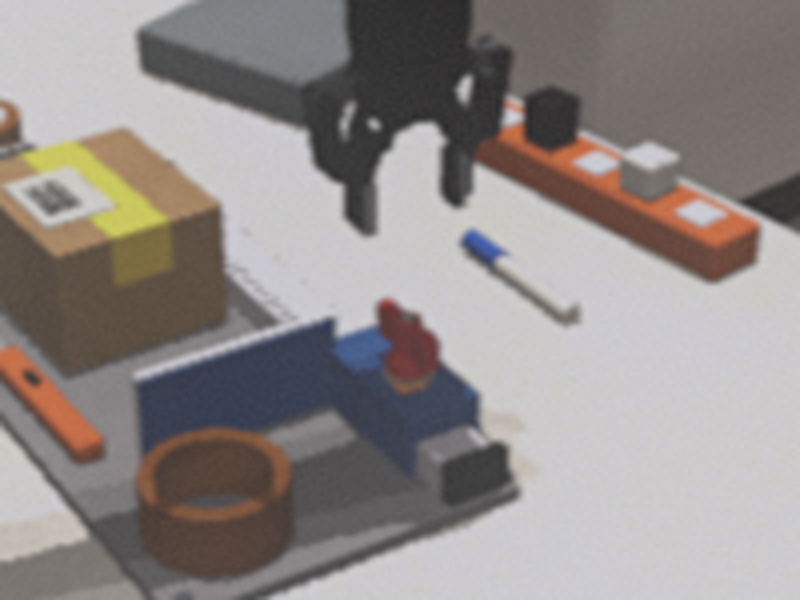

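The fingers straddle the wing bar, with the fingertips at crop (365,235) and (457,205) and the knob at (408,320) directly below. I'll descend and grip.

```bash
python3 -m crank '{"xyz":[[-0.0007,0,0.03],[0,0,0.03],[0,0,0.03],[0,0,0],[0,0,0],[0,0,0],[0,0,0],[0,0,0],[0,0,0]],"twist":[0,0,0,0,0,0,0,0,0],"gripper":[0.06,0.06,0.06,0.06,0.03,0,0,0,0]}'
python3 -c "
from rig import *;s=get_state();print(s['moment'],s['qpos'],s['eef_rot'],s['tool_pos'])"
```

```text
time_s: 4.45
tool_pos: [0.562, -0.0834, 0.0827]
eef_rot: [-179.9, -0.1, 81.9]
wrist_force: [-5.5, 1.0, 9.1]
gripper_width: 0.0105
gripper_force: 59.2
[0.2168982  1.04725591 0.03172749] [-15.2923675   32.02322726  26.3926552  110.8872913  -20.82867679
  41.82131686  15.25779454] [-1.79948270e+02 -8.13327764e-02  8.18909690e+01] [ 0.56197747 -0.08336502  0.08271102]
```

```bash
cat > st.py <<'E'
from rig import *;s=get_state();print("t%.2f Mz %.3f yaw %.2f (%.4f rad from 81.89)"%(s['time_s'],s['moment'][2],s['eef_rot'][2],(s['eef_rot'][2]-81.89)*.0174533),s['wrist_force'].round(1),s['tool_pos'].round(4))
E
python3 -m crank '{"xyz":[[0,0,0],[0,0,0],[0,0,0],[0,0,0]],"twist":[-0.04,-0.04,-0.02,0],"gripper":[0,0,0,0]}' >/dev/null; python3 st.py
python3 -m crank '{"xyz":[[0,0,0],[0,0,0]],"twist":[-0.02,0],"gripper":[0,0]}' >/dev/null; python3 st.py
```

```text
t4.95 Mz -0.121 yaw 87.60 (0.0996 rad from 81.89) [-3.8  1.6  8.1] [ 0.5621 -0.0834  0.0827]
t5.20 Mz -0.128 yaw 88.74 (0.1195 rad from 81.89) [-3.5  1.6  9. ] [ 0.5622 -0.0834  0.0827]
```

```bash
for i in 1; do :; done; python3 -m crank '{"xyz":[[0,0,0],[0,0,0]],"twist":[-0.012,0],"gripper":[0,0]}' >/dev/null; python3 st.py
python3 -m crank '{"xyz":[[0,0,0],[0,0,0]],"twist":[-0.01,0],"gripper":[0,0]}' >/dev/null; python3 st.py
```

```text
t5.45 Mz -0.209 yaw 89.41 (0.1312 rad from 81.89) [-4.8  1.   8.2] [ 0.5622 -0.0834  0.0827]
t5.70 Mz -0.241 yaw 89.97 (0.1410 rad from 81.89) [-3.6  1.6  8.5] [ 0.5622 -0.0834  0.0827]
```

```bash
python3 -m crank '{"xyz":[[0,0,0],[0,0,0]],"twist":[-0.012,0],"gripper":[0,0]}' >/dev/null; python3 st.py
python3 -m crank '{"xyz":[[0,0,0],[0,0,0]],"twist":[-0.01,0],"gripper":[0,0]}' >/dev/null; python3 st.py
```

```text
t5.95 Mz -0.343 yaw 90.65 (0.1528 rad from 81.89) [-4.7  1.7  7.6] [ 0.5622 -0.0834  0.0827]
t6.20 Mz -0.398 yaw 91.20 (0.1625 rad from 81.89) [-4.   1.6  8.2] [ 0.5622 -0.0834  0.0827]
```

```bash
python3 -m crank '{"xyz":[[0,0,0],[0,0,0]],"twist":[0,0],"gripper":[0,0]}' >/dev/null; python3 st.py
python3 -m crank '{"xyz":[[0,0,0],[0,0,0]],"twist":[-0.005,0],"gripper":[0,0]}' >/dev/null; python3 st.py
```

```text
t6.45 Mz -0.418 yaw 91.20 (0.1624 rad from 81.89) [-3.4  1.   7.8] [ 0.5622 -0.0834  0.0827]
t6.70 Mz -0.402 yaw 91.48 (0.1673 rad from 81.89) [-3.8  0.7  7.2] [ 0.5622 -0.0834  0.0827]
```

```bash
python3 -m crank '{"xyz":[[0,0,0],[0,0,0],[0,0,0]],"twist":[-0.004,0,0],"gripper":[0,0,0]}' >/dev/null; python3 st.py
python3 -m crank '{"xyz":[[0,0,0],[0,0,0],[0,0,0],[0,0,0],[0,0,0]],"twist":[0.08,0.08,0.08,0.04,0],"gripper":[0,0,0,0,0]}' >/dev/null; python3 st.py
python3 -m crank '{"xyz":[[0,0,0],[0,0,0]],"twist":[0.02,0],"gripper":[0,0]}' >/dev/null; python3 st.py
```

```text
t7.08 Mz -0.418 yaw 91.70 (0.1712 rad from 81.89) [-4.5  0.6  8.9] [ 0.5622 -0.0834  0.0827]
t7.70 Mz 0.141 yaw 75.78 (-0.1066 rad from 81.89) [-5.   1.   9.9] [ 0.5618 -0.0834  0.0827]
t7.95 Mz 0.221 yaw 74.65 (-0.1264 rad from 81.89) [-5.7  0.8  9.8] [ 0.5617 -0.0834  0.0827]
```

```bash
python3 -m crank '{"xyz":[[0,0,0],[0,0,0]],"twist":[0.02,0],"gripper":[0,0]}' >/dev/null; python3 st.py
python3 -m crank '{"xyz":[[0,0,0],[0,0,0]],"twist":[0.01,0],"gripper":[0,0]}' >/dev/null; python3 st.py
```

```text
t8.20 Mz 0.243 yaw 73.51 (-0.1463 rad from 81.89) [-5.8  1.4  9.8] [ 0.5617 -0.0834  0.0827]
t8.45 Mz 0.213 yaw 72.96 (-0.1559 rad from 81.89) [-5.9  0.9 10.4] [ 0.5617 -0.0834  0.0827]
```

```bash
python3 -m crank '{"xyz":[[0,0,0],[0,0,0]],"twist":[0.01,0],"gripper":[0,0]}' >/dev/null; python3 st.py
python3 -m crank '{"xyz":[[0,0,0],[0,0,0]],"twist":[0.01,0],"gripper":[0,0]}' >/dev/null; python3 st.py
```

```text
t8.70 Mz 0.348 yaw 72.40 (-0.1657 rad from 81.89) [-5.6  0.7 10.4] [ 0.5617 -0.0834  0.0827]
t8.95 Mz 0.423 yaw 71.84 (-0.1754 rad from 81.89) [-5.9  0.5 10.4] [ 0.5617 -0.0834  0.0827]
```

```bash
python3 -m crank '{"xyz":[[0,0,0],[0,0,0],[0,0,0]],"twist":[0.003,0,0],"gripper":[0,0,0]}' >/dev/null; python3 st.py
python3 -m crank '{"xyz":[[0,0,0],[0,0,0],[0,0,0],[0,0,0],[0,0,0],[0,0,0]],"twist":[-0.09,-0.09,-0.09,-0.06,-0.01,0],"gripper":[0,0,0,0,0,0]}' >/dev/null; python3 st.py
python3 -m crank '{"xyz":[[0,0,0],[0,0,0]],"twist":[-0.02,0],"gripper":[0,0]}' >/dev/null; python3 st.py
```

```text
t9.32 Mz 0.431 yaw 71.68 (-0.1783 rad from 81.89) [-5.3  1.1 10.4] [ 0.5617 -0.0834  0.0827]
t10.07 Mz -0.087 yaw 91.03 (0.1595 rad from 81.89) [-3.9  0.9  8.6] [ 0.5623 -0.0834  0.0827]
t10.32 Mz -0.155 yaw 92.18 (0.1797 rad from 81.89) [-3.8  0.7  8. ] [ 0.5623 -0.0834  0.0827]
```

```bash
python3 -m crank '{"xyz":[[0,0,0],[0,0,0]],"twist":[-0.03,0],"gripper":[0,0]}' >/dev/null; python3 st.py
python3 -m crank '{"xyz":[[0,0,0],[0,0,0]],"twist":[-0.01,0],"gripper":[0,0]}' >/dev/null; python3 st.py
python3 -m crank '{"xyz":[[0,0,0],[0,0,0]],"twist":[-0.01,0],"gripper":[0,0]}' >/dev/null; python3 st.py
```

```text
t10.57 Mz -0.162 yaw 93.89 (0.2094 rad from 81.89) [-3.4  0.9  8.4] [ 0.5623 -0.0834  0.0827]
t10.82 Mz -0.308 yaw 94.43 (0.2190 rad from 81.89) [-3.4  1.2  8.5] [ 0.5623 -0.0834  0.0827]
t11.07 Mz -0.331 yaw 95.00 (0.2288 rad from 81.89) [-3.7  0.8  7. ] [ 0.5623 -0.0834  0.0827]
```

Next I'll lean to about 0.43 N m, hold, and swing back.

```bash
python3 -m crank '{"xyz":[[0,0,0],[0,0,0],[0,0,0],[0,0,0]],"twist":[-0.012,0,0,0],"gripper":[0,0,0,0]}' >/dev/null; python3 st.py
```

```text
t11.57 Mz -0.404 yaw 95.67 (0.2404 rad from 81.89) [-3.6  0.7  7.4] [ 0.5624 -0.0834  0.0827]
```

```bash
python3 -m crank '{"xyz":[[0,0,0],[0,0,0],[0,0,0]],"twist":[-0.003,0,0],"gripper":[0,0,0]}' >/dev/null; python3 st.py
python3 -m crank '{"xyz":[[0,0,0],[0,0,0],[0,0,0],[0,0,0],[0,0,0],[0,0,0]],"twist":[0.1,0.1,0.1,0.08,0.02,0],"gripper":[0,0,0,0,0,0]}' >/dev/null; python3 st.py
python3 -m crank '{"xyz":[[0,0,0],[0,0,0]],"twist":[0.008,0],"gripper":[0,0]}' >/dev/null; python3 st.py
```

```text
t11.95 Mz -0.434 yaw 95.83 (0.2433 rad from 81.89) [-3.7  1.   8. ] [ 0.5624 -0.0834  0.0827]
t12.70 Mz 0.255 yaw 73.07 (-0.1540 rad from 81.89) [-6.   1.7  9.7] [ 0.5617 -0.0833  0.0827]
t12.95 Mz 0.302 yaw 72.62 (-0.1619 rad from 81.89) [-6.5  1.2 10.6] [ 0.5617 -0.0834  0.0827]
```

```bash
python3 -m crank '{"xyz":[[0,0,0],[0,0,0],[0,0,0],[0,0,0]],"twist":[0.014,0.002,0,0],"gripper":[0,0,0,0]}' >/dev/null; python3 st.py
python3 -m crank '{"xyz":[[0,0,0],[0,0,0],[0,0,0],[0,0,0],[0,0,0],[0,0,0]],"twist":[-0.1,-0.1,-0.1,-0.08,-0.03,0],"gripper":[0,0,0,0,0,0]}' >/dev/null; python3 st.py
python3 -m crank '{"xyz":[[0,0,0],[0,0,0]],"twist":[-0.03,0],"gripper":[0,0]}' >/dev/null; python3 st.py
```

```text
t13.45 Mz 0.454 yaw 71.74 (-0.1772 rad from 81.89) [-6.   0.3 10. ] [ 0.5617 -0.0833  0.0827]
t14.20 Mz -0.140 yaw 95.10 (0.2306 rad from 81.89) [-4.2  1.4  7.4] [ 0.5623 -0.0834  0.0827]
t14.45 Mz -0.064 yaw 96.84 (0.2609 rad from 81.89) [-3.1  1.9  7.9] [ 0.5624 -0.0834  0.0827]
```

```bash
python3 -m crank '{"xyz":[[0,0,0],[0,0,0],[0,0,0]],"twist":[-0.04,-0.02,0],"gripper":[0,0,0]}' >/dev/null; python3 st.py
python3 -m crank '{"xyz":[[0,0,0],[0,0,0]],"twist":[-0.015,0],"gripper":[0,0]}' >/dev/null; python3 st.py
python3 -m crank '{"xyz":[[0,0,0],[0,0,0]],"twist":[-0.01,0],"gripper":[0,0]}' >/dev/null; python3 st.py
```

```text
t14.82 Mz -0.099 yaw 100.27 (0.3207 rad from 81.89) [-3.4  1.4  7.1] [ 0.5625 -0.0833  0.0827]
t15.07 Mz -0.119 yaw 101.12 (0.3356 rad from 81.89) [-3.6  1.2  7.2] [ 0.5625 -0.0834  0.0827]
t15.32 Mz -0.135 yaw 101.69 (0.3456 rad from 81.89) [-3.2  0.6  7.5] [ 0.5625 -0.0834  0.0827]
```

```bash
python3 -m crank '{"xyz":[[0,0,0],[0,0,0]],"twist":[-0.02,0],"gripper":[0,0]}' >/dev/null; python3 st.py
python3 -m crank '{"xyz":[[0,0,0],[0,0,0]],"twist":[-0.015,0],"gripper":[0,0]}' >/dev/null; python3 st.py
python3 -m crank '{"xyz":[[0,0,0],[0,0,0]],"twist":[-0.015,0],"gripper":[0,0]}' >/dev/null; python3 st.py
```

```text
t15.57 Mz -0.121 yaw 102.84 (0.3657 rad from 81.89) [-2.9  1.7  6.4] [ 0.5626 -0.0833  0.0827]
t15.82 Mz -0.137 yaw 103.70 (0.3807 rad from 81.89) [-3.3  0.9  6.4] [ 0.5626 -0.0833  0.0827]
t16.07 Mz -0.077 yaw 104.56 (0.3956 rad from 81.89) [-3.3  0.6  6.8] [ 0.5626 -0.0833  0.0827]
```

```bash
python3 -m crank '{"xyz":[[0,0,0],[0,0,0],[0,0,0],[0,0,0],[0,0,0],[0,0,0]],"twist":[-0.08,-0.08,-0.08,-0.08,-0.08,0],"gripper":[0,0,0,0,0,0]}' ; python3 st.py
python3 - <<'E'
from h import *
im=camera("side");cv2.imwrite("pics/s2.png",cv2.resize(im[170:320,220:420],None,fx=4,fy=4,interpolation=2))
s=get_state();M=R.from_euler("xyz",s["eef_rot"],degrees=True);t=np.radians(-8.08)
print("gauge y dir in tool",M.inv().apply([-np.sin(t),np.cos(t),0]))
E
```

```text
time_s: 16.82
tool_pos: [0.5632, -0.0833, 0.0827]
eef_rot: [179.9, 0.0, 127.5]
wrist_force: [-1.7, 1.2, 6.4]
gripper_width: 0.0106
gripper_force: 59.0
t16.82 Mz -0.074 yaw 127.46 (0.7953 rad from 81.89) [-1.7  1.2  6.4] [ 0.5632 -0.0833  0.0827]
gauge y dir in tool [0.7009297  0.71322929 0.0012382 ]
```

View pics/s2.png

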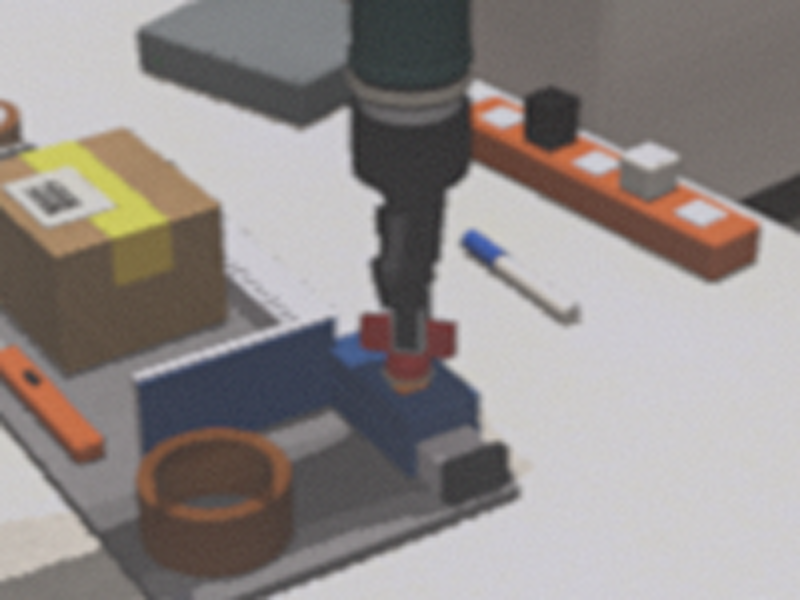

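The wing has turned with the gripper (crop (408,335)), so the screw is free and slack. I'll slide the jaw toward the parcel.

```bash
python3 -m crank '{"xyz":[[0.0035,0.0036,0],[0.007,0.0071,0],[0.007,0.0071,0],[0.007,0.0071,0],[0.007,0.0071,0],[0.007,0.0071,0],[0.007,0.0071,0],[0.007,0.0071,0],[0.007,0.0071,0],[0.007,0.0071,0],[0.0035,0.0036,0],[0,0,0]],"twist":[0,0,0,0,0,0,0,0,0,0,0,0],"gripper":[0,0,0,0,0,0,0,0,0,0,0,0]}' >/dev/null ; python3 st.py
cat >> st.py <<'E'
import numpy as np
t=np.radians(-8.08);d=np.array(s['tool_pos'])[:2]-[.4896,.0787];x=np.array([np.cos(t),np.sin(t)]);y=np.array([-x[1],x[0]])
F=s['wrist_force'][:2];print("gauge knob %.4f %.4f  F gx %.2f gy %.2f"%(d@x,d@y,F@x,F@y))
E
python3 st.py
```

```text
t18.38 Mz -0.079 yaw 127.44 (0.7949 rad from 81.89) [0.3 0.8 5.6] [0.5774 0.0156 0.0827]
t18.38 Mz -0.079 yaw 127.44 (0.7949 rad from 81.89) [0.3 0.8 5.6] [0.5774 0.0156 0.0827]
gauge knob 0.0958 -0.0501  F gx 0.14 gy 0.85
```

```bash
python3 -m crank '{"xyz":[[0.0028,0.0029,0],[0.0028,0.0029,0],[0.0021,0.0021,0],[0.0014,0.0014,0],[0.0014,0.0014,0]],"twist":[0,0,0,0,0],"gripper":[0,0,0,0,0]}' >/dev/null ; python3 st.py
python3 -m crank '{"xyz":[[0.0014,0.0014,0],[0.0014,0.0014,0]],"twist":[0,0],"gripper":[0,0]}' >/dev/null ; python3 st.py
python3 -m crank '{"xyz":[[0.0014,0.0014,0],[0.0014,0.0014,0]],"twist":[0,0],"gripper":[0,0]}' >/dev/null ; python3 st.py
python3 -m crank '{"xyz":[[0.0014,0.0014,0],[0.0014,0.0014,0]],"twist":[0,0],"gripper":[0,0]}' >/dev/null ; python3 st.py
```

```text
t19.00 Mz -0.029 yaw 127.38 (0.7939 rad from 81.89) [-1.1 -0.9  6.7] [0.5794 0.0292 0.0827]
gauge knob 0.0958 -0.0364  F gx -1.01 gy -1.07
t19.25 Mz -0.064 yaw 127.37 (0.7938 rad from 81.89) [-0.7 -1.   6.8] [0.5799 0.0331 0.0827]
gauge knob 0.0958 -0.0325  F gx -0.59 gy -1.09
t19.50 Mz -0.099 yaw 127.37 (0.7938 rad from 81.89) [ 0.3 -1.9  5.9] [0.5805 0.037  0.0827]
gauge knob 0.0958 -0.0285  F gx 0.56 gy -1.86
t19.75 Mz -0.076 yaw 127.37 (0.7937 rad from 81.89) [-0.8 -3.8  6.1] [0.581  0.0403 0.0827]
gauge knob 0.0958 -0.0252  F gx -0.25 gy -3.87
```

```bash
for i in 1; do python3 -m crank '{"xyz":[[0.0014,0.0014,0],[0.0014,0.0014,0]],"twist":[0,0],"gripper":[0,0]}' >/dev/null ; python3 st.py
python3 -m crank '{"xyz":[[0.0014,0.0014,0],[0.0007,0.0007,0]],"twist":[0,0],"gripper":[0,0]}' >/dev/null ; python3 st.py; python3 -m crank '{"xyz":[[0.0007,0.0007,0],[0,0,0]],"twist":[0,0],"gripper":[0,0]}' >/dev/null ; python3 st.py;done
```

```text
t20.00 Mz -0.043 yaw 127.33 (0.7930 rad from 81.89) [-0.9 -4.3  5.8] [0.5814 0.0435 0.0827]
gauge knob 0.0958 -0.0219  F gx -0.29 gy -4.42
t20.25 Mz -0.040 yaw 127.32 (0.7930 rad from 81.89) [-2.1 -5.3  6.4] [0.5818 0.0462 0.0827]
gauge knob 0.0959 -0.0192  F gx -1.32 gy -5.58
t20.50 Mz -0.044 yaw 127.32 (0.7930 rad from 81.89) [-0.3 -4.8  6. ] [0.5819 0.0473 0.0827]
gauge knob 0.0958 -0.0181  F gx 0.43 gy -4.80
```

```bash
python3 -m crank '{"xyz":[[0.0007,0.0007,0],[0,0,0]],"twist":[0,0],"gripper":[0,0]}' >/dev/null ; python3 st.py;python3 -m crank '{"xyz":[[0.0007,0.0007,0],[0,0,0]],"twist":[0,0],"gripper":[0,0]}' >/dev/null ; python3 st.py;python3 -m crank '{"xyz":[[0.0007,0.0007,0],[0,0,0]],"twist":[0,0],"gripper":[0,0]}' >/dev/null ; python3 st.py
```

```text
t20.75 Mz -0.059 yaw 127.33 (0.7930 rad from 81.89) [-1.4 -4.6  5.3] [0.5821 0.0482 0.0828]
gauge knob 0.0959 -0.0172  F gx -0.71 gy -4.74
t21.00 Mz -0.052 yaw 127.32 (0.7929 rad from 81.89) [-1.  -4.3  5.7] [0.5822 0.0492 0.0827]
gauge knob 0.0959 -0.0162  F gx -0.37 gy -4.38
t21.25 Mz -0.090 yaw 127.32 (0.7929 rad from 81.89) [-1.  -4.1  5.3] [0.5824 0.0502 0.0828]
gauge knob 0.0959 -0.0152  F gx -0.44 gy -4.23
```

Not at the head yet, so I'll keep going in 1 mm steps.

```bash
python3 -m crank '{"xyz":[[0.0007,0.0007,0],[0,0,0]],"twist":[0,0],"gripper":[0,0]}' >/dev/null ; python3 st.py;python3 -m crank '{"xyz":[[0.0007,0.0007,0],[0,0,0]],"twist":[0,0],"gripper":[0,0]}' >/dev/null ; python3 st.py
```

```text
t21.50 Mz -0.058 yaw 127.33 (0.7930 rad from 81.89) [-0.2 -4.6  6.9] [0.5825 0.0512 0.0827]
gauge knob 0.0958 -0.0142  F gx 0.41 gy -4.62
t21.75 Mz -0.011 yaw 127.33 (0.7930 rad from 81.89) [-0.6 -4.4  5.7] [0.5827 0.0522 0.0827]
gauge knob 0.0959 -0.0132  F gx -0.01 gy -4.44
```

```bash
python3 - <<'E'
from h import *
im=camera("top");cv2.imwrite("pics/t3.png",cv2.resize(im[190:370,150:410],None,fx=3,fy=3,interpolation=2))
E
```

```text
(no output)
```

View pics/t3.png

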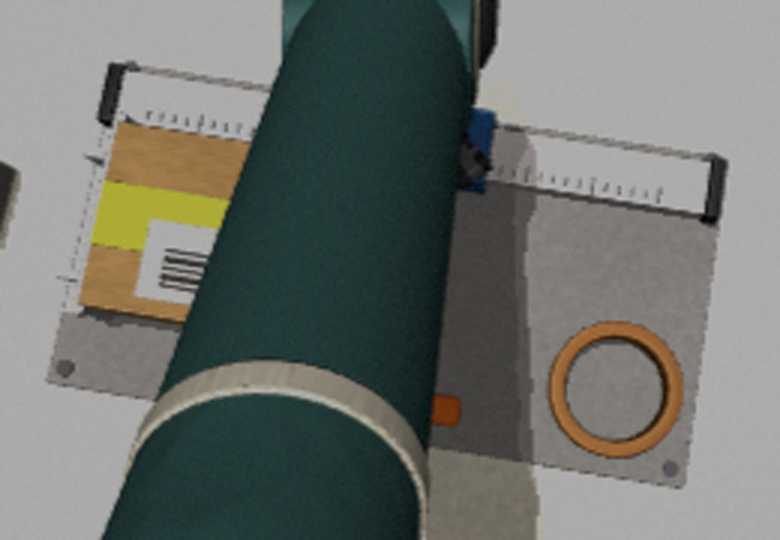

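The parcel's head end is now at crop x of about 118 (far corner) and 80 (near corner), almost on the head. I'll continue gently until the force rises.

```bash
for k in 1; do python3 -m crank '{"xyz":[[0.0006,0.0006,0],[0,0,0]],"twist":[0,0],"gripper":[0,0]}' >/dev/null ; python3 st.py|tail -1;python3 -m crank '{"xyz":[[0.0006,0.0006,0],[0,0,0]],"twist":[0,0],"gripper":[0,0]}' >/dev/null ; python3 st.py|tail -1; done
```

```text
gauge knob 0.0959 -0.0124  F gx 0.25 gy -4.34
gauge knob 0.0958 -0.0122  F gx -0.08 gy -5.26
```

```bash
python3 -m crank '{"xyz":[[0.0005,0.0005,0],[0,0,0]],"twist":[0,0],"gripper":[0,0]}' >/dev/null ; python3 st.py|tail -1;python3 -m crank '{"xyz":[[0.0005,0.0005,0],[0,0,0]],"twist":[0,0],"gripper":[0,0]}' >/dev/null ; python3 st.py|tail -1
```

```text
gauge knob 0.0959 -0.0121  F gx -1.43 gy -7.09
gauge knob 0.0959 -0.0121  F gx -0.68 gy -8.51
```

Stopped dead at 8.5 N, so the parcel is snug. Next I'll turn the knob back to tight.

```bash
python3 -m crank '{"xyz":[[0,0,0],[0,0,0],[0,0,0],[0,0,0]],"twist":[0.08,0.08,0.08,0],"gripper":[0,0,0,0]}' >/dev/null ; python3 st.py;python3 -m crank '{"xyz":[[0,0,0],[0,0,0],[0,0,0]],"twist":[0.08,0.08,0],"gripper":[0,0,0]}' >/dev/null ; python3 st.py
```

```text
t23.30 Mz 0.050 yaw 113.50 (0.5517 rad from 81.89) [-2.  -9.8  8.9] [0.5825 0.053  0.0827]
gauge knob 0.0956 -0.0124  F gx -0.61 gy -10.02
t23.68 Mz 0.069 yaw 104.33 (0.3916 rad from 81.89) [-3.7 -7.6  9.5] [0.5823 0.0529 0.0827]
gauge knob 0.0954 -0.0125  F gx -2.62 gy -8.07
```

```bash
python3 -m crank '{"xyz":[[0,0,0],[0,0,0],[0,0,0],[0,0,0]],"twist":[0.08,0.08,0.08,0],"gripper":[0,0,0,0]}' >/dev/null ; python3 st.py;python3 -m crank '{"xyz":[[0,0,0],[0,0,0],[0,0,0],[0,0,0]],"twist":[0.07,0.06,0.05,0],"gripper":[0,0,0,0]}' >/dev/null ; python3 st.py
```

```text
t24.18 Mz 0.061 yaw 90.58 (0.1516 rad from 81.89) [-4.6 -9.   9.4] [0.5818 0.0528 0.0827]
gauge knob 0.0950 -0.0127  F gx -3.33 gy -9.52
t24.68 Mz 0.080 yaw 80.29 (-0.0280 rad from 81.89) [-5.6 -9.9 11.3] [0.5816 0.0528 0.0827]
gauge knob 0.0947 -0.0127  F gx -4.18 gy -10.54
```

```bash
python3 -m crank '{"xyz":[[0,0,0],[0,0,0]],"twist":[0.03,0],"gripper":[0,0]}' >/dev/null ; python3 st.py; python3 - <<'E'
from h import *
im=camera("side");cv2.imwrite("pics/s4.png",cv2.resize(im[150:300,200:400],None,fx=4,fy=4,interpolation=2))
E
```

```text
t24.93 Mz 0.119 yaw 78.58 (-0.0578 rad from 81.89) [-5.5 -9.  10.7] [0.5814 0.0528 0.0827]
gauge knob 0.0946 -0.0127  F gx -4.17 gy -9.67
```

View pics/s4.png

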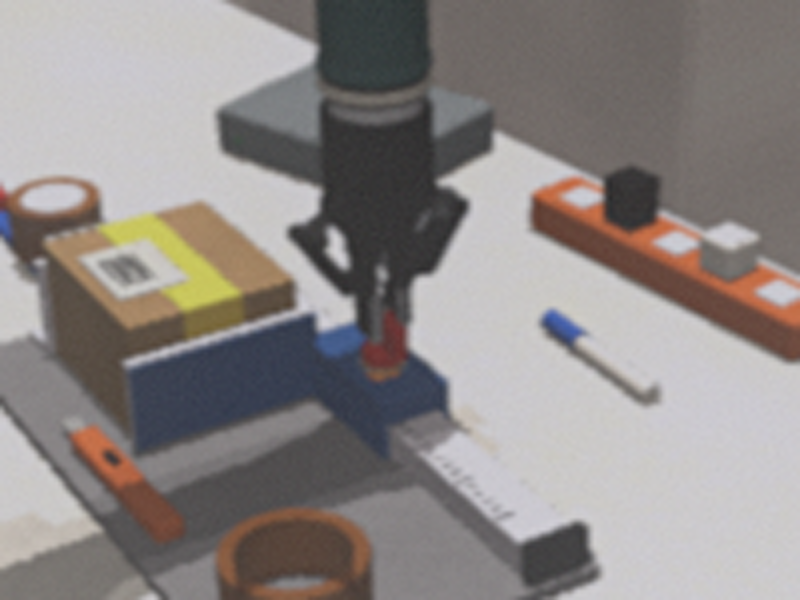

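The jaw is flat on the parcel, the parcel is against the head, and the wing (crop (385,340)) points along the rail. I'll release and lift.

```bash
python3 -m crank '{"xyz":[[0,0,0],[0,0,0],[0,0,0],[0,0,0],[0,0,-0.02],[0,0,-0.04],[0,0,-0.05],[0,0,-0.05],[-0.05,0,0],[-0.05,0,0],[-0.05,0,0],[-0.05,0,0],[-0.05,0,0],[0,0,0]],"twist":[0,0,0,0,0,0,0,0,0,0,0,0,0,0],"gripper":[0.03,0.05,0.05,0.05,0.05,0.05,0.05,0.05,0.05,0.05,0.05,0.05,0.05,0.05]}'; python3 - <<'E'
from h import *
im=camera("top");cv2.imwrite("pics/t5.png",cv2.resize(im[190:370,150:410],None,fx=3,fy=3,interpolation=2))
E
```

```text
time_s: 26.72
tool_pos: [0.5319, -0.1929, 0.2431]
eef_rot: [179.9, 0.1, 78.3]
wrist_force: [0.4, 1.2, -0.4]
gripper_width: 0.0502
gripper_force: 0.0
```

View pics/t5.png

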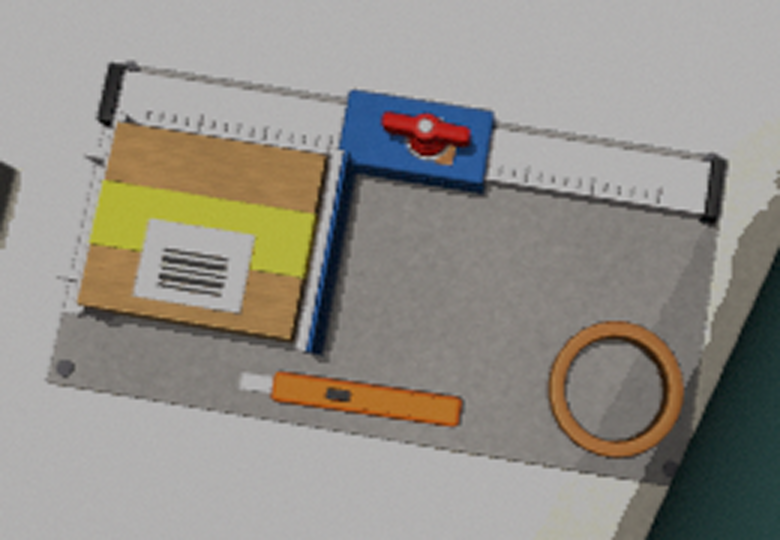

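The parcel sits square between the jaw (crop x of about 335) and the head. The knob lies along the rail at (426,127), and the cutter and tape roll haven't moved.

```bash
python3 -c "
from rig import *;print(close_job())"
```

```text
the job is handed in; nothing more can be done
None
```

The job is handed in: the knob broke free on the third loosening swing without being forced (highest measured torque about 0.45 N m), the jaw stands snug on the parcel against the head and is clamped again, the gripper is clear, and nothing else near the gauge appears to have moved; the interface returned no verdict.

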